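# Put the carton away between the disc stacks

## Robot

A 6-joint arm with a two-finger parallel gripper is mounted at the origin on the work surface. World frame = base frame: x ahead of the robot, y to its left, z up, the work surface at z = 0. Lengths are in m, angles in rad, forces in N, time in s.
With the tool pointing down it reaches from about 0.35 to 0.85 m from the base axis. Payload 8.1 kg.
Tool frame: the origin (TCP) lies at the very end of the fingers, on their centre line; the grasp point (between the pads) lies 19 mm behind it; z points along the fingers, y is the direction in which the jaws open and shut (so a half turn about z gives the same grasp; the last joint's range is limited). The gripper opens to 93 mm and grips with 3 to 60 N. Pads are 15 mm wide; open, the fingers measure 128 mm over their backs; the gripper's body (75 mm by 188 mm) begins 65 mm behind the grasp point.
Start: joints at [-1.371, 0.13, 1.488, -0, 1.523, -0.085], TCP at [0.169, -0.576, 0.195] pointing down, gripper open.
Joint ranges: [-2.96, 2.96], [-0.89, 2.26], [0.02, 2.5], [-1.34, 4.48], [0, 2.73], [-2.66, 2.66]. Speed limits (rad/s): [2.39, 2.39, 2.79, 3.14, 3.14, 3.14].

## Interface

Orientations are given as a rotation vector (axis times angle).
In Python, from plant import robot gives the robot as it stands.
- The arm moves only by the shell command python3 -m pendant 'ROWS' [OPENING] [FORCE]. ROWS is JSON, one flat list of numbers, 4 for each row, row after row: the shift along the tool's x, y, z as a fraction of full scale, then the turn about the tool's z as a fraction of full scale. In form: [x, y, z, spin, x, y, z, spin, ...]. A call has 1 to 10 rows; each row is the pose to reach, as a shift and turn from the pose commanded when the call began, along the tool's axes at that moment, turning the shorter way round; what a row does not reach only later rows make up. Full scale, the value 1, is 0.3 m for a shift and 360 degrees for a turn. A row lasts 1/12 s, in which the tool goes at most 41.7 mm and 7.16 degrees, less where a joint would pass 70% of its speed; a pose out of reach is approached as far as the arm can. A call with a number of a shift or a turn outside -1 to 1 is refused whole. A call with a gripper value outside its range is refused whole. OPENING is the opening, from 0 (shut) to 1 (fully open), set as the call begins (- or left out, the last holds). The fingers move at their own pace and stop on an object; FORCE is the grip in N (left out, the last holds). Time passes only in rows, so rows that repeat a pose let the fingers close. It gives the time, the measured TCP pose, the force and the opening at its end, in the units of the state.
- robot.observe(): the state, without advancing time (a new reading comes with each control period).
- robot.capture(name): name is "scene" or "top"; returns a dict with "img" (384x512x3 uint8, red, green, blue), "z_map" (384x512 float32, m along the optical axis (not along the pixel's ray), 0 where there is no reading), "mtx" (3x3 intrinsics, pixels), "world_from_camera" (4x4, takes a point from camera to world coordinates). Camera axes: x right, y up, looking along -z (the intrinsics and any distortion apply to the point x, -y, -z); pixel columns grow to the right and rows downward; lengths in m; the calibration is good to about 2 mm. A picture is of the moment at which its call begins.
- robot.hand_in(): hands the job in, once; it reports no verdict.
The state is a dict: "t": time; "qpos": joint angles; "joint_vel": joint speeds; "joint_torque": joint torques, N m; "tool_pos": TCP position; "eef_rot": TCP orientation; "wrist_force": force on the tool from outside, world axes, zero at the start; "wrist_torque": the same for the moment, N m; "finger_gap": finger opening in m.
Only numpy, scipy, OpenCV 4.12 (cv2) and the standard library are available. Lean on these libraries where they do the work, as an engineer would, in place of code of your own. Each camera call takes 0.05 s, during which the arm holds its last target. There are 200 camera calls.

## Task

Put the flat carton away: push it along the bench through the narrow gap between the two stacks of grinding discs until its leading side rests flush against the angle-iron stop behind them. Slide it with your fingers only, never lifting or tipping it, and leave everything else on the bench where it stands.

Things in the scene. Friction and masses are not known exactly. Their poses are not given: they have to be found in the camera images.
- carton: The loose part to push: closed, full, plain flat carton, 110 mm long (its x), 100 mm wide (y), 45 mm high, 0.3 to 0.65 kg, brown tape lengthwise along its top. Origin at the centre of its underside. It starts in front of the gap, up to 40 mm off its midline and turned up to 0.4 rad; its x axis points roughly along the push, and it goes through lengthwise. It slides with friction.
- rack: Fixed to the bench: two round stacks of dark brown grinding discs and, behind them, a grey angle-iron stop. Origin on the bench midway between the stacks, where the gap is narrowest (106 mm). Its x axis is the pushing direction, level, through the gap to the stop (roughly world +y, within 0.2 rad); its y axis runs across the gap. Bare bench between and behind the stacks.
- stack_a (a point): Centre of the top of the disc stack nearer the robot: 115 mm in diameter, 52 mm high (70 mm with its spindle end), at rack x = 0, y = +110.5 mm.
- stack_b (a point): Centre of the top of the other disc stack, the same size, at rack x = 0, y = -110.5 mm.
- stop (a point): Middle of the stop's face towards the gap, 20 mm above the bench, at rack x = +125 mm, y = 0. The stop is a straight upright strip 40 mm high and 320 mm long, parallel to rack y. With the carton flush against it the carton's origin is at rack x = +70 mm and its trailing side is 15 mm past the narrowest line of the gap.
- tin: Small paper-labelled can, 40 mm in diameter, 50 mm high, beside the lane behind one stack (rack y about +135 mm); bystander, to be left where it stands. Origin at the centre of its underside.
- padlock: Brass padlock standing upright, 42 mm wide, 22 mm deep, 62 mm high, beside the lane behind the other stack (rack y about -135 mm); bystander, to be left where it stands. Origin at the centre of its underside.
- loose_disc: Single brown disc lying flat, 100 mm in diameter, 8 mm thick, to the side of the carton away from the robot (rack x about -130, y about -195 mm); bystander, to be left where it stands. Origin at the centre of its underside.
- coupling: Brass pipe coupling standing upright, 34 mm in diameter, 40 mm high, on the outer side of stack_b (rack x about +25, y about -202 mm); bystander, to be left where it stands. Origin at the centre of its underside.
- oil_bottle: Upright green bottle with a red cap, 64 mm in diameter, 190 mm high; bystander, to be left where it stands. Origin at the centre of its underside.
- tape_roll: Black tape roll lying flat, 90 mm in diameter, 24 mm high; bystander, to be left where it stands. Origin at the centre of its underside.
- screwdriver: Screwdriver lying on the bench behind the stop; bystander, to be left where it stands.
There are look-alikes about, which are no part of the job. What is shaped like the carton but green or orange is not meant.

How it is judged:
On the way:
1. the carton is between the two stacks, flat on the bench (x of carton in the frame of rack between -0.045 and 0.03 m and height (world z) of carton below 0.008 m and y of carton in the frame of rack between -0.015 and 0.015 m), for 0.05 s.
At the end, for the whole second after the job is handed in: The carton lies flat and at rest behind the stacks, its leading side against the stop (its centre within 6 mm of the flush position), square to the stop within 0.1 rad and within 20 mm of the gap's midline; nothing else has been moved (x of carton in the frame of rack between 0.064 and 0.075 m and y of carton in the frame of rack between -0.02 and 0.02 m and angle between the x axis of carton and the x axis of rack, either way round below 0.1 rad and height (world z) of carton below 0.006 m and angle between carton's own z axis and vertical below 0.06 rad and linear speed of carton below 0.01 m/s); the robot touches nothing.
It fails at once if the carton is lifted more than 12 mm or tipped more than 0.2 rad (height (world z) of carton above 0.012 m or angle between carton's own z axis and vertical above 0.2 rad).
It fails at once if a thing near the carton or the stacks (tin, padlock, loose disc, coupling) is moved more than 20 mm or tipped over (distance of any of tin, padlock, loose_disc, coupling from where it was at the start of the episode above 0.02 m or angle between any of tin, padlock, loose_disc, coupling's own z axis and vertical above 0.5 rad).
It fails at once if another thing on the bench (oil bottle, tape roll, screwdriver) is moved more than 20 mm or tipped over (distance of any of oil_bottle, tape_roll, screwdriver from where it was at the start of the episode above 0.02 m or angle between any of oil_bottle, tape_roll's own z axis and vertical above 0.5 rad).
It also fails if it takes over 72 s, if anything falls off the work surface, if the arm or the gripper's body presses on something with over 40 N, if the wrist force passes 120 N, or if a joint passes its speed limit or range.

## Working session

There is one attempt and no reset: what is moved stays moved. The work goes in short steps, Python scripts to look and compute and a shell command to move; the robot and the scene stay as the last step left them, time stands still between calls to the robot, and variables do not carry over. Pictures are saved under pics/ and viewed, about 8 in all and at most 12, crops included, and the job is handed in when it is done.

```bash
ls; mkdir -p pics
python3 - <<'E'
from plant import robot
import cv2,numpy as np
for n in("scene","top"):
    c=robot.capture(n); cv2.imwrite(f"pics/{n}0.png",c["img"][:,:,::-1]); np.savez(f"{n}0.npz",**c)
    print(n,c["mtx"].round(1).tolist(),c["world_from_camera"].round(3).tolist())
s=robot.observe();print(s)
E
```

```text
pics
scene [[493.4, 0.0, 248.9], [0.0, 493.4, 188.1], [0.0, 0.0, 1.0]] [[0.436, -0.519, 0.735, 1.6], [0.9, 0.24, -0.364, -0.486], [0.013, 0.821, 0.571, 0.843], [0.0, 0.0, 0.0, 1.0]]
top [[355.7, 0.0, 260.4], [0.0, 355.7, 191.7], [0.0, 0.0, 1.0]] [[0.007, 0.988, -0.153, 0.418], [-1.0, 0.008, 0.008, -0.006], [0.009, 0.153, 0.988, 1.141], [0.0, 0.0, 0.0, 1.0]]
{'t': 0.1, 'qpos': array([-1.37143901e+00,  1.31099747e-01,  1.48912291e+00,  3.49266554e-05,
        1.52299360e+00, -8.53942869e-02]), 'joint_vel': array([ 0.00209289, -0.00189507, -0.00273218, -0.00101747,  0.00071744,
        0.00036947]), 'joint_torque': array([ 1.30668468e-03, -5.61341929e+01, -4.93095767e+01,  7.71426922e-02,
        2.90175725e-02, -2.17341255e-05]), 'tool_pos': array([ 0.16848455, -0.57530745,  0.19381001]), 'eef_rot': array([-3.10819884e+00, -4.45544230e-01,  9.04882920e-05]), 'wrist_force': array([ 0.43531906, -0.22752992,  0.24146983]), 'wrist_torque': array([-0.0455062 , -0.01585492,  0.00569297]), 'finger_gap': 0.0927672337495906}
```

View pics/top0.png

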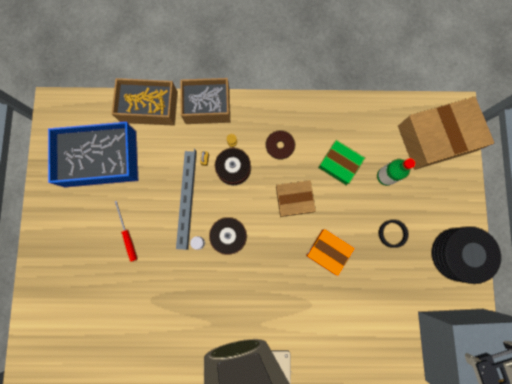

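View pics/scene0.png

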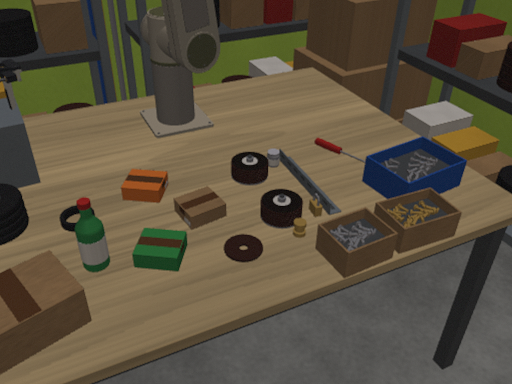

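The top view shows the plain brown carton at about (295,198). The look-alikes are green at (342,162), orange at (330,252) and a big brown box at (445,130). Only (295,198) is plain, 110x100 mm and in front of the gap. The stacks are at (228,236) for a and (233,166) for b, with the stop at (186,200). I'll confirm this in a crop while measuring.

```bash
cat > h.py <<'E'
import numpy as np,cv2
def world(c):
    z=c["z_map"]; K=c["mtx"]; v,u=np.mgrid[:384,:512]
    P=np.stack([(u-K[0,2])/K[0,0]*z,-(v-K[1,2])/K[1,1]*z,-z],-1)
    T=c["world_from_camera"]; W=P@T[:3,:3].T+T[:3,3]; W[z==0]=np.nan; return W
def comp(W,seedpx,lo,hi,box=None):
    m=((W[...,2]>lo)&(W[...,2]<hi)).astype(np.uint8)
    n,l=cv2.connectedComponents(m,connectivity=4); u,v=seedpx
    return W[l==l[v,u]] if l[v,u] else None
def rect(p):
    (c,s,a)=cv2.minAreaRect((p[:,:2]*1000).astype(np.float32)); return np.round(c,1),np.round(s,1),round(a,1)
E
python3 - <<'E'
import numpy as np,cv2
from h import *
c=dict(np.load("top0.npz")); W=world(c)
for n,px in dict(carton=(295,192),a=(218,236),b=(223,166),stop=(188,200)).items():
    print(n,W[px[1],px[0]].round(4))
    p=comp(W,px,0.025 if n=="stop" else .038,.06)
    if p is None: continue
    print(len(p),rect(p),np.median(p[:,2]))
    if n in"ab": print(cv2.minEnclosingCircle((p[:,:2]*1000).astype(np.float32)),p[:,:2].mean(0))
im=cv2.resize(c["img"][120:280,160:380,::-1],None,fx=3.5,fy=3.5,interpolation=cv2.INTER_CUBIC);cv2.imwrite("pics/crop0.png",im)
E
```

```text
carton [ 0.587  -0.1232  0.045 ]
1120 (array([ 570. , -125.4]), array([100. , 110.6]), 8.3) 0.04415980120345342
a [0.4487 0.1126 0.0522]
1076 (array([451.1,  84.3]), array([112.1, 113.2]), 0.7) 0.05098801015871246
((451.5138244628906, 84.06787109375), 57.266170501708984) [0.45085691 0.08391081]
b [0.6677 0.1031 0.046 ]
994 (array([672.5,  73.1]), array([113.8, 110.1]), 0.8) 0.05105856711494472
((672.1875, 73.3576431274414), 57.42814636230469) [0.67064505 0.07314852]
stop [0.5646 0.2175 0.0024]
```

View pics/crop0.png

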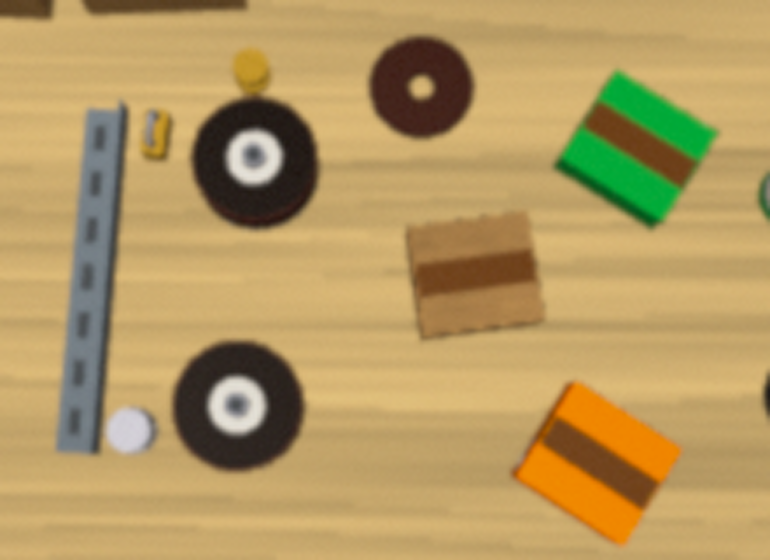

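The crop confirms it: the carton is the plain brown box with the tape lengthwise, at crop (475,275). The others are green and orange. In the rack frame the carton is at x≈-203, y≈-18 mm, yaw ≈ +11°. The plan has three steps:
- Push along its own axis for about 55 mm.
- Follow an arc of about 80 mm to square it up.
- Push straight in.

Both fingers stay on the trailing side throughout.

```bash
cat >> h.py <<'E'
ORG=np.array([.5618,.0787]); YAW=np.radians(87.2)
def rel(s,x,y,z,ang):
    from scipy.spatial.transform import Rotation as R
    r=R.from_rotvec(s["eef_rot"]).as_matrix(); a=np.degrees(np.arctan2(r[1,0],r[0,0]))
    d=r.T@(np.array([x,y,z])-s["tool_pos"])/.3
    return d.round(3), round(-((ang-a+180)%360-180)/360,4)
def rack(p,ang=0):
    d=np.array(p[:2])-ORG; c,s=np.cos(YAW),np.sin(YAW)
    return (np.array([c*d[0]+s*d[1],-s*d[0]+c*d[1]])*1000).round(1),round(ang-87.2,1)
E
python3 -m pendant '[0.832,-0.383,0,-0.114,0.832,-0.383,0,-0.114,0.832,-0.383,0,-0.114,0.832,-0.383,0,-0.114,0.832,-0.383,0,-0.114,0.832,-0.383,0,-0.114,0.832,-0.383,0,-0.114,0.832,-0.383,0,-0.114,0.832,-0.383,0,-0.114,0.832,-0.383,0,-0.114]' 0.6
python3 - <<'E'
from h import *; from plant import robot
s=robot.observe(); print(s["t"],s["tool_pos"],s["finger_gap"],rel(s,.583,-.2144,.12,98.3))
c=dict(np.load("top0.npz")); W=world(c)
for n,px in dict(bottle=(388,178),green=(340,155),orange=(330,240)).items():
    p=comp(W,px,.03,.06) if n!="bottle" else comp(W,px,.03,.2); print(n,W[px[1],px[0]].round(3),p if p is None else cv2.boxPoints(cv2.minAreaRect((p[:,:2]*1000).astype(np.float32))).round())
E
```

```text
t: 0.93
tool_pos: [0.3754, -0.3957, 0.1944]
eef_rot: [-2.756, -1.507, 0.001]
wrist_force: [-0.1, -0.2, -0.7]
finger_gap: 0.0559
0.9333 [ 0.37535977 -0.39566828  0.19441874] 0.05586429076542784 (array([0.882, 0.257, 0.248]), np.float64(-0.1137))
bottle [ 0.627 -0.403  0.08 ] [[ 607. -406.]
 [ 741. -739.]
 [ 904. -674.]
 [ 771. -341.]]
green [ 0.706 -0.267  0.048] [[ 616. -294.]
 [ 702. -348.]
 [ 761. -255.]
 [ 675. -201.]]
orange [ 0.439 -0.23   0.042] [[ 332. -252.]
 [ 417. -306.]
 [ 477. -212.]
 [ 392. -158.]]
```

```bash
python3 -m pendant '[0.882,0.257,0,-0.1137,0.882,0.257,0,-0.1137,0.882,0.257,0,-0.1137,0.882,0.257,0,-0.1137,0.882,0.257,0,-0.1137,0.882,0.257,0,-0.1137,0.882,0.257,0.1,-0.1137,0.882,0.257,0.2,-0.1137,0.882,0.257,0.248,-0.1137,0.882,0.257,0.248,-0.1137]'
python3 - <<'E'
from h import *; from plant import robot
s=robot.observe(); print(s["t"],s["tool_pos"],rel(s,.583,-.2144,.012,98.3))
c=robot.capture("top");cv2.imwrite("pics/t1.png",cv2.resize(c["img"][110:290,150:420,::-1],None,fx=2.9,fy=2.9))
E
```

```text
t: 1.77
tool_pos: [0.5801, -0.214, 0.1147]
eef_rot: [-2.051, -2.369, 0.004]
wrist_force: [0.4, -0.2, 0.5]
finger_gap: 0.0561
1.7667 [ 0.58010031 -0.21403167  0.11469864] (array([-0.004,  0.012,  0.342]), np.float64(-0.0002))
```

View pics/t1.png

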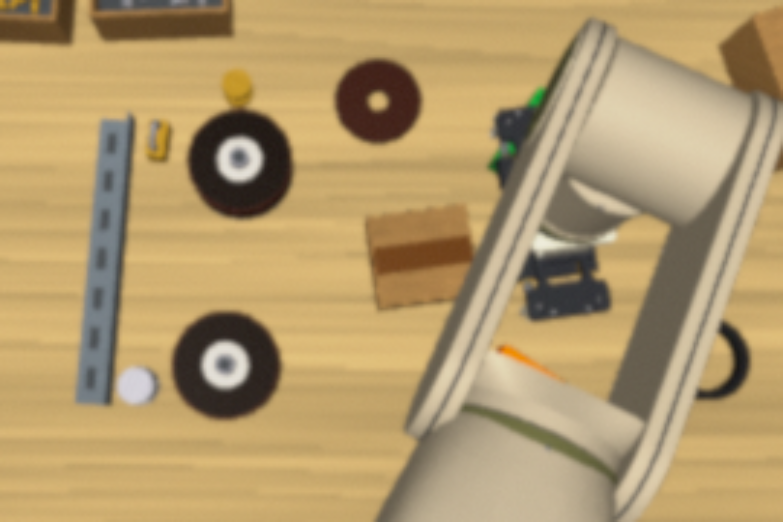

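The view shows the carton untouched at crop (420,257) and the gripper behind it, clear of green and orange. I'll descend to 12 mm, then begin the push along the carton's axis.

```bash
python3 -m pendant '[0,0.012,0.1,0,0,0.012,0.2,0,0,0.012,0.3,0,0,0.012,0.342,0,0,0.012,0.342,0,0,0.012,0.342,0]'
python3 -m pendant '[0.015,0,0,0,0.03,0,0,0,0.045,0,0,0,0.06,0,0,0,0.07,0,0,0,0.08,0,0,0,0.09,0,0,0,0.1,0,0,0,0.11,0,0,0,0.12,0,0,0]'
python3 - <<'E'
from h import *; from plant import robot
s=robot.observe(); print(s["t"],s["tool_pos"],s["wrist_force"],rack(s["tool_pos"]))
c=robot.capture("top");W=world(c); p=comp(W,(288,200),.038,.06); print(None if p is None else (len(p),rect(p),rect(p) and p[:,1].max()))
E
```

```text
t: 2.32
tool_pos: [0.5873, -0.2147, 0.019]
eef_rot: [2.056, 2.375, 0.0]
wrist_force: [0.5, -0.7, 0.7]
finger_gap: 0.0556
t: 3.15
tool_pos: [0.5821, -0.1784, 0.018]
eef_rot: [2.055, 2.375, -0.0]
wrist_force: [1.1, -4.0, 0.8]
finger_gap: 0.0556
3.15 [ 0.58212925 -0.17840471  0.01803535] [ 1.13220374 -3.9832453   0.75735935] (array([-255.8,  -32.9]), -87.2)
(626, (array([ 566.8, -103.1]), array([100. ,  86.3]), 7.6), np.float64(-0.05440346066331814))
```

```bash
python3 -m pendant '[0.015,0,0,0,0.03,0,0,0,0.045,0,0,0,0.06,0,0,0,0.075,0,0,0,0.09,0,0,0,0.105,0,0,0,0.12,0,0,0,0.135,0,0,0,0.15,0,0,0]'
python3 -m pendant '[0.0134,-0.002,0,0.0015,0.0268,-0.0038,0,0.0031,0.0402,-0.0055,0,0.0046,0.0536,-0.0071,0,0.0062,0.067,-0.0086,0,0.0077,0.0804,-0.0099,0,0.0092,0.0938,-0.0111,0,0.0108,0.1072,-0.0121,0,0.0123,0.1206,-0.0131,0,0.0139,0.134,-0.0139,0,0.0154]'
python3 - <<'E'
from h import *; from plant import robot
s=robot.observe(); print(s["t"],s["tool_pos"],s["wrist_force"],rack(s["tool_pos"]))
c=robot.capture("top");W=world(c);cv2.imwrite("pics/t2.png",cv2.resize(c["img"][110:290,150:420,::-1],None,fx=2.9,fy=2.9))
for u in(250,258,265):
  p=comp(W,(u,200),.038,.049); print(None if p is None else (len(p),rect(p)))
E
```

```text
t: 4.03
tool_pos: [0.5755, -0.1332, 0.018]
eef_rot: [2.055, 2.376, -0.0]
wrist_force: [1.3, -5.3, 2.9]
finger_gap: 0.0558
t: 4.87
tool_pos: [0.5654, -0.0942, 0.0179]
eef_rot: [2.168, 2.273, -0.0]
wrist_force: [0.1, -4.7, 2.9]
finger_gap: 0.0559
4.8667 [ 0.56537194 -0.09417012  0.01794115] [ 0.06661785 -4.70430122  2.94034351] (array([-172.5,  -12. ]), -87.2)
(378, (array([556.7,   1. ]), array([97.6, 50.2]), 1.0))
(378, (array([556.7,   1. ]), array([97.6, 50.2]), 1.0))
None
```

View pics/t2.png

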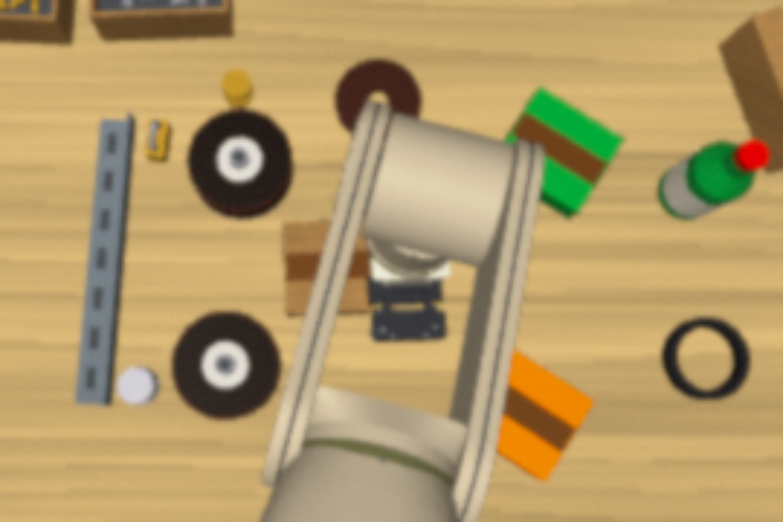

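The carton front is at about crop (283,268), just before the stacks, and nearly centred. I'll back off along the swept path to measure it unobstructed.

```bash
python3 -m pendant '[-0.05,0,0,0,-0.12,0,0,0,-0.22,0,0,0,-0.32,0,0,0,-0.4,0,0,0,-0.4,0,0,0,-0.4,0,0,0]'
python3 - <<'E'
from h import *; from plant import robot
s=robot.observe(); print(s["t"],s["tool_pos"],rack(s["tool_pos"]))
for i in range(2):
  c=robot.capture("top");W=world(c)
  p=comp(W,(258,200),.038,.049);print(len(p),rect(p),rack(p.mean(0)/1),rack(np.array(rect(p)[0])/1000))
  for px in((218,236),(223,166)):
    q=comp(W,px,.038,.06); print(cv2.minEnclosingCircle((q[:,:2]*1000).astype(np.float32)),rect(q))
  # stop face line
  m=(W[...,2]>.03)&(W[...,2]<.045)&(W[...,1]>.17)&(W[...,1]<.24)&(W[...,0]>.4)&(W[...,0]<.73); q=W[m]; print(len(q))
  if len(q)>50: print(rect(q),cv2.fitLine((q[:,:2]*1000).astype(np.float32),2,0,.01,.01).ravel())
E
```

```text
t: 5.5
tool_pos: [0.5703, -0.2153, 0.0169]
eef_rot: [-2.169, -2.27, -0.0]
wrist_force: [-0.6, -0.6, -0.3]
finger_gap: 0.0559
5.5 [ 0.57033172 -0.21533602  0.01691473] (array([-293.3,  -22.9]), -87.2)
1115 (array([558. , -29.4]), array([100. , 110.4]), 2.7) (array([-108.1,   -1.1]), -87.2) (array([-108.2,   -1.5]), -87.2)
((451.49371337890625, 84.43948364257812), 57.505577087402344) (array([451. ,  84.2]), array([112.1, 113.1]), 0.4)
((672.0787353515625, 73.57942962646484), 57.66141128540039) (array([672.1,  73. ]), array([114.6, 110.4]), 2.0)
178
(array([567.6, 192.4]), array([ 43.2, 317.3]), 89.8) [ 9.9809039e-01 -6.1770841e-02  5.7136285e+02  2.0120122e+02]
1117 (array([558.1, -29.4]), array([ 99.8, 110.2]), 2.5) (array([-108.1,   -1.2]), -87.2) (array([-108.2,   -1.6]), -87.2)
((451.51190185546875, 84.14908599853516), 57.30818557739258) (array([451.1,  84. ]), array([112.2, 112.8]), 0.4)
((672.0797729492188, 73.33454132080078), 57.773014068603516) (array([671.9,  73.2]), array([114.4, 110.3]), 0.6)
175
(array([568.2, 192.6]), array([ 42.7, 318.6]), 89.9) [ 9.9811959e-01 -6.1296850e-02  5.7120038e+02  2.0158408e+02]
```

Run:
```python
from h import *; from plant import robot
print(rel(robot.observe(),.561,-.0953,.014,92.6))
```

```text
(array([ 0.395, -0.013,  0.01 ]), np.float64(0.0004))
```

```bash
python3 -m pendant '[0.1,-0.013,0,0,0.2,-0.013,0,0,0.3,-0.013,0,0,0.36,-0.013,0,0,0.38,-0.013,0,0,0.39,-0.013,0,0,0.4,-0.013,0,0,0.405,-0.013,0,0,0.405,-0.013,0,0]'
python3 -m pendant '[0.015,-0.002,0,0.0015,0.03,-0.0038,0,0.0031,0.045,-0.0055,0,0.0046,0.06,-0.007,0,0.0062,0.075,-0.0084,0,0.0077,0.09,-0.0097,0,0.0093,0.105,-0.0108,0,0.0108,0.12,-0.0117,0,0.0124,0.135,-0.0125,0,0.0139,0.15,-0.0132,0,0.0155]'
python3 -m pendant '[-0.05,0,0,0,-0.12,0,0,0,-0.22,0,0,0,-0.32,0,0,0,-0.45,0,0,0,-0.45,0,0,0,-0.45,0,0,0]'
python3 - <<'E'
from h import *; from plant import robot
s=robot.observe(); print(s["t"],s["tool_pos"],rack(s["tool_pos"]))
c=robot.capture("top");W=world(c)
W2=W.copy(); W2[(W[...,0]<.495)|(W[...,0]>.63)]=np.nan
p=comp(W2,(242,200),.036,.049);print(len(p),rect(p),rack(np.array(rect(p)[0])/1000))
b=np.array(rect(p)[0])/1000; a=rect(p)[2]; a=a if a<45 else a-90
d=np.array([-np.sin(np.radians(a)),np.cos(np.radians(a))]); q=b-.066*d
print(a,q,rel(s,q[0],q[1],.014,90+a))
cv2.imwrite("pics/t3.png",cv2.resize(c["img"][130:270,160:380,::-1],None,fx=3.5,fy=3.5))
E
```

```text
t: 6.35
tool_pos: [0.5616, -0.0937, 0.0178]
eef_rot: [2.168, 2.273, -0.0]
wrist_force: [0.1, 0.1, -0.3]
finger_gap: 0.056
t: 7.18
tool_pos: [0.5553, -0.0478, 0.0178]
eef_rot: [2.276, 2.165, -0.0]
wrist_force: [-0.7, -4.7, 0.3]
finger_gap: 0.0561
t: 7.77
tool_pos: [0.5486, -0.184, 0.0177]
eef_rot: [-2.279, -2.161, -0.001]
wrist_force: [0.2, 1.0, -0.0]
finger_gap: 0.0552
7.7667 [ 0.54860214 -0.18400931  0.01766742] (array([-263. ,    0.3]), -87.2)
1120 (array([558.3,  17.1]), array([110.3, 100.2]), 87.1) (array([-61.7,   0.5]), -87.2)
-2.9000000000000057 [ 0.55496087 -0.04881548] (array([ 0.451, -0.003,  0.013]), np.float64(-0.0004))
```

View pics/t3.png

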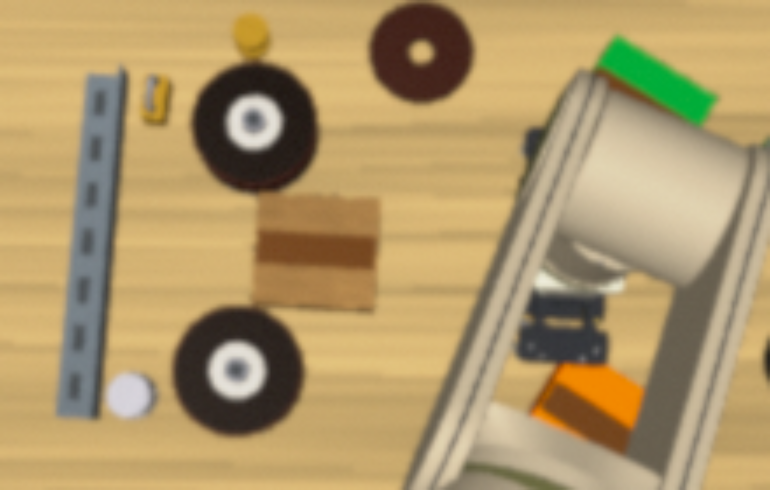

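The carton now sits at the gap mouth, crop (317,252), at rack (-62, 0.5) mm and square. Next I push it straight through.

```bash
python3 -m pendant '[0.1,-0.003,0,0,0.2,-0.003,0,0,0.3,-0.003,0,0,0.39,-0.003,0,0,0.42,-0.003,0,0,0.44,-0.003,0,0,0.45,-0.003,0,0,0.455,-0.003,0,0]'
python3 -m pendant '[0.013,0,0,0,0.026,0,0,0,0.039,0,0,0,0.052,0,0,0,0.065,0,0,0,0.078,0,0,0,0.091,0,0,0,0.104,0,0,0,0.117,0,0,0,0.13,0,0,0]'
python3 -m pendant '[0.013,0,0,0,0.026,0,0,0,0.039,0,0,0,0.052,0,0,0,0.065,0,0,0,0.078,0,0,0,0.091,0,0,0,0.104,0,0,0,0.117,0,0,0,0.13,0,0,0]'
python3 - <<'E'
from h import *; from plant import robot
s=robot.observe(); print(s["t"],s["tool_pos"],rack(s["tool_pos"]),s["wrist_force"])
c=robot.capture("top");W=world(c)
W2=W.copy(); W2[(W[...,0]<.495)|(W[...,0]>.63)]=np.nan
p=comp(W2,(215,200),.041,.049);print(None if p is None else (len(p),rect(p),rack(np.array(rect(p)[0])/1000),rack([.56,p[:,1].max()])))
E
```

```text
t: 8.48
tool_pos: [0.5544, -0.0467, 0.0176]
eef_rot: [2.275, 2.167, -0.001]
wrist_force: [-0.4, -2.8, -1.1]
finger_gap: 0.0558
t: 9.32
tool_pos: [0.5564, -0.0073, 0.0177]
eef_rot: [-2.275, -2.166, 0.0]
wrist_force: [0.7, -2.9, -1.7]
finger_gap: 0.056
t: 10.15
tool_pos: [0.5584, 0.0316, 0.0177]
eef_rot: [-2.276, -2.166, 0.0]
wrist_force: [0.0, -2.4, -1.2]
finger_gap: 0.0557
10.15 [0.55840899 0.03156152 0.01772248] (array([-47.2,   1.1]), -87.2) [ 0.03416781 -2.35564389 -1.2442579 ]
None
```

```bash
python3 -m pendant '[0.013,0,0,0,0.026,0,0,0,0.039,0,0,0,0.052,0,0,0,0.065,0,0,0,0.078,0,0,0,0.091,0,0,0,0.104,0,0,0,0.117,0,0,0,0.13,0,0,0]'
python3 -m pendant '[0.01,0,0,0,0.02,0,0,0,0.028,0,0,0,0.036,0,0,0,0.042,0,0,0,0.046,0,0,0,0.05,0,0,0,0.052,0,0,0,0.052,0,0,0]'
python3 - <<'E'
from h import *; from plant import robot
s=robot.observe(); print(s["t"],s["tool_pos"],rack(s["tool_pos"]),s["wrist_force"])
E
```

```text
t: 11.03
tool_pos: [0.5604, 0.0705, 0.0178]
eef_rot: [2.276, 2.166, 0.0]
wrist_force: [-0.2, -3.3, -0.7]
finger_gap: 0.0561
t: 11.78
tool_pos: [0.5612, 0.0849, 0.0178]
eef_rot: [2.275, 2.165, -0.001]
wrist_force: [-0.1, -7.3, 1.2]
finger_gap: 0.0556
11.7833 [0.5612294  0.08489445 0.01778568] (array([6.2, 0.9]), -87.2) [-0.13180005 -7.33927097  1.23496923]
```

Force is rising (7 N), so the carton is touching the stop. I'll press a little more, then retreat and look.

```bash
python3 -m pendant '[0.003,0,0,0,0.006,0,0,0,0.009,0,0,0,0.012,0,0,0,0.012,0,0,0,0.012,0,0,0]'
python3 -m pendant '[-0.02,0,0,0,-0.08,0,0,0,-0.2,0,0,0,-0.32,0,0,0,-0.44,0,0,0,-0.56,0,0,0,-0.65,0,0,0,-0.65,0,0,0,-0.65,0,0,0]'
python3 - <<'E'
from h import *; from plant import robot
s=robot.observe(); print(s["t"],rack(s["tool_pos"]),s["wrist_force"])
c=robot.capture("top");W=world(c)
W2=W.copy(); W2[(W[...,0]<.495)|(W[...,0]>.63)|(W[...,1]>.206)]=np.nan
p=comp(W2,(215,200),.0405,.049);print(None if p is None else (len(p),rect(p),rack(np.array(rect(p)[0])/1000)))
cv2.imwrite("pics/t4.png",cv2.resize(c["img"][130:270,160:380,::-1],None,fx=3.5,fy=3.5))
E
```

```text
t: 12.28
tool_pos: [0.5613, 0.0852, 0.0178]
eef_rot: [2.274, 2.162, -0.007]
wrist_force: [-2.3, -20.1, 3.3]
finger_gap: 0.0555
t: 13.03
tool_pos: [0.5518, -0.1063, 0.0179]
eef_rot: [-2.279, -2.162, -0.002]
wrist_force: [-0.1, -1.1, 0.3]
finger_gap: 0.0554
13.0333 (array([-185.3,    0.9]), -87.2) [-0.09108285 -1.10389266  0.25389078]
(1087, (array([565.3, 149.9]), array([112.8, 100.1]), 87.0), (array([71.3, -0. ]), -87.2))
```

View pics/t4.png

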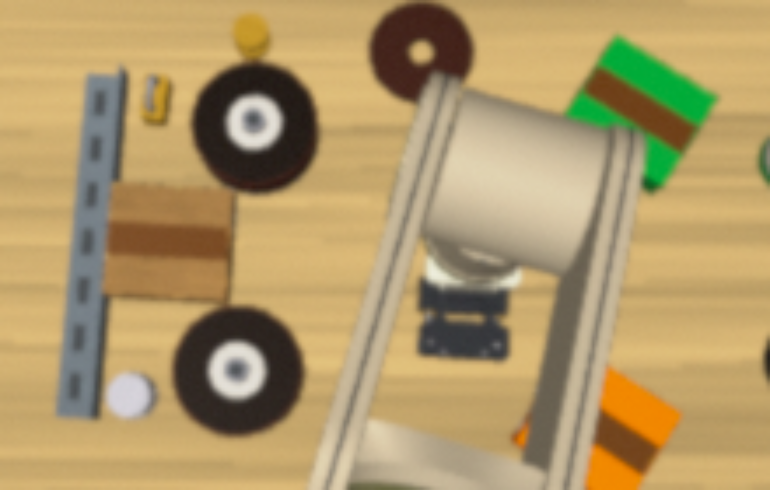

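The picture shows the carton at crop (168,242), flush against the stop. It measures rack x 71, y 0, yaw about 0°. The tin (130,395), padlock (155,98), coupling (250,35) and loose disc (420,50) haven't moved. The force rose to 20 N with no further travel, and the fingers are now clear.

```bash
python3 -c "
from plant import robot
print(robot.hand_in())"
```

```text
the job is handed in; nothing more can be done
None
```

The carton is through the gap and flush against the stop, and I've handed the job in; the hand-in gives no verdict.

**What I did:** I pushed it with two half-open fingers on its trailing side. It went 55–60 mm along its own axis, through two gentle arcs to centre and square it, then straight through the gap. I backed off twice on the way to re-measure it.

**Last checks:**
- **Position:** the top camera put the carton at rack x about 71 mm and y about 0 mm, within 0.5° of square. The x value should be 70 mm; the measured outline came out 2–3 mm long at 112.8 mm.
- **Contact with the stop:** when I pressed harder, the force rose from 7 to 20 N while the fingers moved only 0.3 mm.
- **Fingers:** they were clear of the carton, about 190 mm behind it.
- **Other items:** in the last picture the tin, padlock, coupling and loose disc looked to be where they started. I judged these by eye, and did not separately check the bottle, tape roll or screwdriver at the end.
- **Disagreement:** the stop's direction and the line through the stacks differed by about 0.7°, well inside the 0.1 rad tolerance. No check failed.

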